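Hitch the sample coupler to the counter display ball

ROBOT

A 7-joint arm with a two-finger parallel gripper is mounted at the origin on the work surface. World frame = base frame: x ahead of the robot, y to its left, z up, the work surface at z = 0. Lengths are in mm, angles in degrees, forces in N, time in s.
With the tool pointing down it reaches from about 400 to 850 mm from the base axis. Payload 6.9 kg.
Tool frame: the origin (TCP) lies at the very end of the fingers, on their centre line; the grasp point (between the pads) lies 19 mm behind it (arm.grip_point_offset is the distance from the TCP to the grasp point, in mm); z points along the fingers, y is the line along which they close (so a half turn about z gives the same grasp; the last joint's range is limited). The gripper opens to 85 mm and grips with 20 to 120 N. Pads are 22 mm wide; open, the fingers measure 114 mm over their backs; the gripper's body (76 mm by 85 mm) begins 54 mm behind the grasp point. The pads swing forward as they close: fully open they stand 13 mm farther back than shut.
Start: joints at [-70.56, 29.078, -13.613, 85.955, 7.202, 65.827, -8.869], TCP at [144.817, 607.979, 196.475] pointing down, gripper open.
Joint ranges: [-176.47, 176.47], [-13.61, 117.27], [-81.72, 77.17], [0.22, 143.17], [-87.28, 267.28], [10, 112.55], [-165.47, 165.47]. Speed limits (degrees/s): [136.94, 136.94, 180, 180, 180, 180, 180].

INTERFACE

Orientations are given as a 3x3 rotation matrix whose columns are the frame's x, y, z axes.
In Python, from cell import arm gives the robot as it stands.
- The arm moves only by the shell command python3 -m jog 'ROWS' [FORCE]. ROWS is JSON, a list of rows, each a list of 7 numbers: the shift along the tool's x, y, z in m, then the turn, a rotation vector about the tool's x, y, z in rad, then the closure, from -1 (fully open) to 1 (shut). A call has 1 to 5 rows; each row shifts and turns the commanded pose from where the row before left it, along the tool's axes as they then stand; what a row does not reach is not made up. A row lasts 1/8 s, in which the tool goes at most 62.5 mm and 10.7 degrees, less where a joint would pass 70% of its speed; a pose out of reach is approached as far as the arm can. A call is refused whole if a number of a shift passes 0.0625 or a number of a turn 0.188, either way. A call with a gripper value outside its range is refused whole. The fingers move at their own pace and stop on an object; FORCE is the grip in N (left out, the last holds). Time passes only in rows, so rows that do not move let the fingers close. It gives the time, the measured TCP pose, the force, the opening and the grip force at its end, in the units of the state.
- arm.sense(): the state, without advancing time (a new reading comes with each control period).
- arm.camera(name): name is "side" or "top"; returns (picture, depth): 400x640x3 uint8, red, green, blue; 400x640 float32, mm along the optical axis (not along the pixel's ray), 0 where there is no reading.
- arm.get_calibration(name): a dict with "fx", "fy", "cx", "cy" (pixels), "k1" (the pictures are not rectified: a ray, as slopes to the right and down, at radius r is drawn at 1 + k1 r^2 times it, then the intrinsics apply), "world_from_camera" (4x4, takes a point from camera to world coordinates). Camera axes: x right, y up, looking along -z (the intrinsics and any distortion apply to the point x, -y, -z); pixel columns grow to the right and rows downward; lengths in mm; the calibration is good to about 2 mm. A picture is of the moment at which its call begins. get_calibration takes no time and is no camera call.
- arm.close_job(): hands the job in; it is judged then, once.
The state is a dict: "clock": time; "joints": joint angles; "joint_vel": joint speeds; "effort": joint torques, N m; "tool_pos": TCP position; "orientation": TCP orientation; "wrist_force": force on the tool from outside, world axes, zero at the start; "torque": the same for the moment, N m; "finger_gap": opening from 0.0 (shut) to 1.0 (fully open); "grasp_force": force on a finger pad.
Only numpy, scipy, OpenCV 4.12 (cv2) and the standard library are available. Lean on these libraries where they do the work, as an engineer would, in place of code of your own. Each camera call takes 0.05 s, during which the arm holds its last target. There are 200 camera calls.

TASK

Set the loose tow coupler on the ball of the display stand with its channel lying in the cradle, pressing it firmly but without forcing until the ball is fully home in the socket, and let go: it must sit level by itself with the latch lever still up. Then press the lever down to its stop, so the latch is shut under the ball, and leave the coupler hitched and level. Do not disturb the other goods on the counter.

Things in the scene. Friction and masses are not known exactly. Their poses are not given: they have to be found in the camera images.
- coupler: Loose bare-steel tow coupler, 0.5 kg, 180 mm long: a cup-shaped head, open below, and a channel behind it. Origin on the socket's axis at the lower rim, 0 mm when standing on the counter; z up, channel along -x. Head 52 mm wide in y with flat sides from x = -26 to +10 mm, top at z = 49 to 53 mm. Grasp it across these sides at x = 0, fingertips at about z = 10 mm.
- lever (a joint): Latch lever on the coupler, rad: 0 up (open), 0.60 down at its stop (shut). Pivot: coupler y axis at x = -22, z = 46 mm; it extends to -x over the channel, leaning up 0.60 rad at 0, level when shut. Stays where left; 4 to 6 N at the pad moves it. Its tongue swings under the ball: it blocks if the ball is not home, and a shut tongue keeps the ball out.
- lever_pad (a point): Middle of the top face of the lever's pad (30 mm along the lever, 26 mm wide, 6 mm thick), 90 mm from the pivot. Press here from above; from up to shut it sinks about 50 mm and moves about 15 mm away from the head.
- stand: Fixed grey-painted steel stand, base 200 x 90 x 12 mm (x -160 to +40 mm). Origin on the counter below the ball; z up. Its top plate carries a 40 mm ball on a 16 mm shank and is clamped at an unmeasured height: ball centre 80 to 110 mm above the counter, so a coupler fully home has its origin at 56 to 86 mm. Find it by feel. Contact forces between coupler and stand must stay below 70 N.
- spanner: Loose steel spanner, 160 mm long, lying; to be left alone. Origin under its middle.
- fitting: Loose brass fitting, 32 mm wide, 42 mm high, standing; to be left alone.
- cap: Loose bright metal dome cap, 54 mm wide, 58 mm high; to be left alone.
- carton: Loose small carton 70 x 100 x 45 mm; to be left alone.
- flat_case: Loose flat yellow case 120 x 200 x 35 mm; to be left alone.
- washer_jar: Loose jar, 64 mm wide, 85 mm high; to be left alone.
- flange: Loose dark steel ring flange, 70 mm wide, 12 mm thick; to be left alone.
- socket_roof (a point): Inner roof of the coupler's socket, 44 mm above its rim. The socket is 42 mm wide inside; home, the 40 mm ball's top touches this roof. Two sprung detents in its side walls drag on the ball over the last 9 mm: the coupler's weight does not overcome them, a push of about 5 to 15 N more, straight above the socket, does; then it stops hard. 25 N is ample.
- channel_end (a point): Rear end of the coupler's inverted U channel, at its lower edges (coupler x = -152 mm, z = 0). The channel is 36 mm wide and 34 mm high.
- below_cradle (a point): Point on the counter below the stand's U cradle (stand x = -125 mm). The hitched coupler points as the stand does, its channel resting level in the cradle: 46 mm between the cheeks, which rise 15 mm beside the channel.

How it is judged:
By the outcome, as a careful person would: the job done as asked, in the order asked, and still so for the second after the job is handed in, with the robot touching nothing.
It also fails if it takes over 70 s, if anything falls off the work surface, if the arm or the gripper's body presses on something with over 40 N, if the wrist force passes 120 N, or if a joint passes its speed limit or range.

## Working session

There is one attempt and no reset: what is moved stays moved. The work goes in short steps, Python scripts to look and compute and a shell command to move; the robot and the scene stay as the last step left them, time stands still between calls to the robot, and variables do not carry over. Pictures are saved under pics/ and viewed, at most 13 in all, crops included, and the job is handed in when it is done.

```bash
ls; mkdir -p pics; python3 - <<'E'
from cell import arm
import cv2,numpy as np
for n in("top","side"):
    p,d=arm.camera(n); cv2.imwrite(f"pics/{n}0.png",p[:,:,::-1]); np.save(f"pics/{n}0.npy",d); c=arm.get_calibration(n); print(n,c)
print(arm.sense())
E
```

```text
pics
top {'fx': 403.890122581612, 'fy': 403.890122581612, 'cx': 315.28506914765353, 'cy': 202.48258016637575, 'k1': 0.012580241199050494, 'world_from_camera': array([[ 2.31686409e-02,  9.93005518e-01, -1.15772429e-01,
         4.67792383e+02],
       [-9.99726480e-01,  2.33822062e-02,  4.86782850e-04,
         1.63502838e+01],
       [ 3.19039286e-03,  1.15729485e-01,  9.93275645e-01,
         1.23850605e+03],
       [ 0.00000000e+00,  0.00000000e+00,  0.00000000e+00,
         1.00000000e+00]])}
side {'fx': 452.50031303854854, 'fy': 452.50031303854854, 'cx': 317.0482697295926, 'cy': 198.3968153141922, 'k1': 0.006278656827758869, 'world_from_camera': array([[ 9.79264212e-01,  1.31124353e-01, -1.54427998e-01,
         4.48352539e+02],
       [-2.02559896e-01,  6.21210802e-01, -7.57011643e-01,
        -8.36922182e+02],
       [-3.33032137e-03,  7.72595329e-01,  6.34890042e-01,
         7.93347143e+02],
       [ 0.00000000e+00,  0.00000000e+00,  0.00000000e+00,
         1.00000000e+00]])}
{'clock': 0.1, 'joints': array([-70.55921367,  29.12106785, -13.6100925 ,  86.00148247,
         7.20244573,  65.82703913,  -8.8684851 ]), 'joint_vel': array([-0.09497744, -0.05320539, -0.0762201 , -0.17513976, -0.05612803,
       -0.14685152,  0.03564247]), 'effort': array([-3.74877607e-03, -6.21831322e+01, -2.19450630e+00, -2.50199443e+01,
        1.24337737e-02,  7.91590777e-03, -3.94689653e-05]), 'tool_pos': array([144.75546116, 607.49926527, 195.7222472 ]), 'orientation': array([[-9.72799975e-01,  2.31646483e-01, -3.40502152e-04],
       [ 2.31646732e-01,  9.72798745e-01, -1.54705575e-03],
       [-2.71299588e-05, -1.58385201e-03, -9.99998745e-01]]), 'wrist_force': array([0.44791449, 0.49005182, 1.38987101]), 'torque': array([-0.0286774 ,  0.00862536, -0.02203367]), 'grasp_force': 0.0, 'finger_gap': 1.001217703718088}
```

View pics/top0.png

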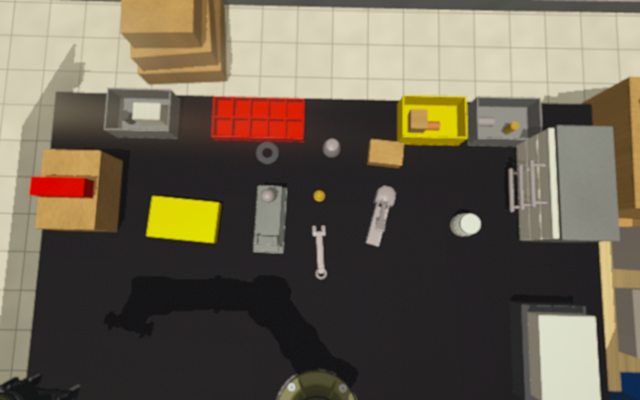

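View pics/side0.png

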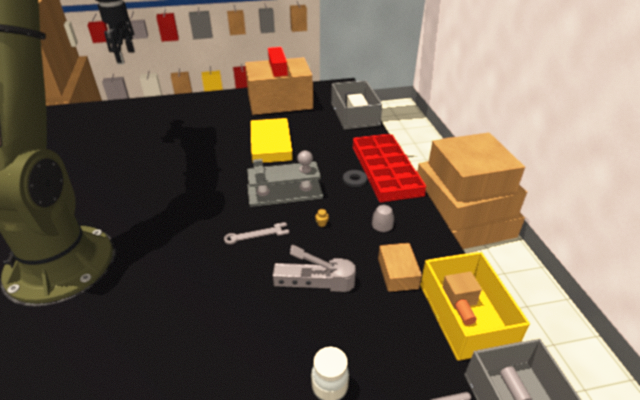

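The top view shows the coupler head at about (385,193), with its channel running to (374,244). The stand's ball is at (268,195) and its base spans about (253–286, 185–252). In the side view the coupler is at (275–355, 248–290) with the lever up, and the ball is at (305,158).

```bash
cat > h.py <<'E'
import numpy as np,cv2
from cell import arm
def slopes(n,uv):
    c=arm.get_calibration(n); K=np.array([[c['fx'],0,c['cx']],[0,c['fy'],c['cy']],[0,0,1]])
    return cv2.undistortPoints(np.float64(uv).reshape(-1,1,2),K,np.array([c['k1'],0,0,0.]))[:,0],c['world_from_camera']
def rays(n,uv):
    s,T=slopes(n,uv); return T[:3,3],np.c_[s[:,0],-s[:,1],-np.ones(len(s))]@T[:3,:3].T
def plane(n,uv,z):
    o,d=rays(n,uv); return o+d*((z-o[2])/d[:,2])[:,None]
def cloud(n,d,box):
    u0,v0,u1,v1=box; V,U=np.mgrid[v0:v1,u0:u1]; uv=np.c_[U.ravel(),V.ravel()]
    o,r=rays(n,uv); D=d[v0:v1,u0:u1].ravel(); k=D>0
    return (o+r*D[:,None])[k],uv[k]
def tri(ua,ub):
    oa,a=rays("top",[ua]);ob,b=rays("side",[ub]);A=np.c_[a[0],-b[0]]
    t=np.linalg.lstsq(A,ob-oa,rcond=None)[0];p=oa+a[0]*t[0];q=ob+b[0]*t[1];return (p+q)/2,np.linalg.norm(p-q)
E
python3 - <<'E'
from h import *
D={n:np.load(f"pics/{n}0.npy") for n in("top","side")}
for nm,n,box in[("stand","top",(245,175,295,262)),("coupler","top",(360,175,405,255)),("stand","side",(240,145,328,210)),("coupler","side",(268,240,362,298))]:
    P,uv=cloud(n,D[n],box)
    print(nm,n,"z hist",np.histogram(P[:,2],bins=[-20,-5,5,9,15,25,35,45,55,65,75,85,95,105,115,130,150])[0])
    Q=P[P[:,2]>6]
    r=cv2.minAreaRect(np.float32(Q[:,:2])); print(" rect",np.round(r[0]),np.round(r[1]),round(r[2],1),"mean",Q.mean(0).round(1))
    for lo,hi in((6,18),(18,40),(30,40),(40,58),(58,80),(80,100),(88,140)):
        q=P[(P[:,2]>lo)&(P[:,2]<hi)]
        if len(q)>5:
            r=cv2.minAreaRect(np.float32(q[:,:2])); print("  ",lo,hi,len(q),"rect",np.round(r[0],1),np.round(r[1],1),round(r[2],1),"mean",q.mean(0).round(1),"zmax",q[:,2].max().round(1))
for n,b in(("top",(235,170,415,260)),("side",(235,140,370,300))):
    im=cv2.imread(f"pics/{n}0.png")[b[1]:b[3],b[0]:b[2]]
    cv2.imwrite(f"pics/{n}0c.png",cv2.resize(im,None,fx=4 if n=="top" else 3.7,fy=4 if n=="top" else 3.7,interpolation=cv2.INTER_CUBIC))
E
```

```text
stand top z hist [  78 2250  101  287   21    0    0    0   10 1185  124   64   54   17
  134    6]
 rect [561. 164.] [145. 259.] 85.8 mean [552.9 145.7  65.4]
   6 18 381 rect [561.4 163.8] [144.5 259.3] 85.8 mean [546.8 123.5  11.3] zmax 17.9
   58 80 1243 rect [556.3 152. ] [ 70.5 189.7] 88.5 mean [556.6 150.7  71. ] zmax 80.0
   80 100 164 rect [491.6 153.7] [22.9 64.3] 1.1 mean [491.3 154.3  86.8] zmax 99.8
   88 140 223 rect [556.7 152.7] [ 63.9 154.1] 89.2 mean [578.2 151.  115.3] zmax 133.1
coupler top z hist [  57 2567   83   16   42  237  147  242   53   22   27   42   47    0
    0    0]
 rect [ 584. -186.] [237. 130.] 0.9 mean [ 577.2 -177.    46.4]
   6 18 53 rect [ 583.6 -186.3] [237.  130.3] 0.9 mean [ 589.2 -178.5    9.4] zmax 17.8
   18 40 395 rect [ 565.8 -178.1] [ 51.3 160.9] 77.3 mean [ 543.6 -166.4   32.8] zmax 40.0
   30 40 329 rect [ 566.5 -175.6] [ 46.2 160.4] 77.3 mean [ 541.  -167.    34.4] zmax 40.0
   40 58 294 rect [ 581.4 -180.6] [ 52.2 161.3] 76.1 mean [ 630.1 -192.5   50.5] zmax 58.0
   58 80 64 rect [ 592.7 -184.9] [21.7 70.6] 81.1 mean [ 586.6 -181.2
[... 977 characters left out ...]
 0]
 rect [ 562. -170.] [ 88. 207.] 58.2 mean [ 577.2 -187.    40. ]
   6 18 276 rect [ 553.2 -175.9] [ 81.5 209.2] 51.0 mean [ 576.1 -197.2   12. ] zmax 17.9
   18 40 1098 rect [ 574.6 -181.5] [ 44.9 177.4] 72.6 mean [ 558.  -182.1   31.2] zmax 39.8
   30 40 784 rect [ 574.5 -180.9] [ 43.7 177.3] 71.0 mean [ 553.8 -176.4   34.1] zmax 39.8
   40 58 487 rect [ 626.2 -191.6] [55.2 69.8] 75.3 mean [ 630.5 -198.4   50.5] zmax 57.9
   58 80 117 rect [ 589.9 -180.5] [22.5 69.4] 67.8 mean [ 585.1 -182.4   68.2] zmax 79.4
   80 100 138 rect [ 548.2 -171.5] [28.5 40.3] 64.8 mean [ 547.5 -172.6   91.3] zmax 99.9
   88 140 130 rect [ 541.6 -170. ] [29.4 27.9] 74.8 mean [ 540.5 -171.2   95.8] zmax 104.1
```

View pics/top0c.png

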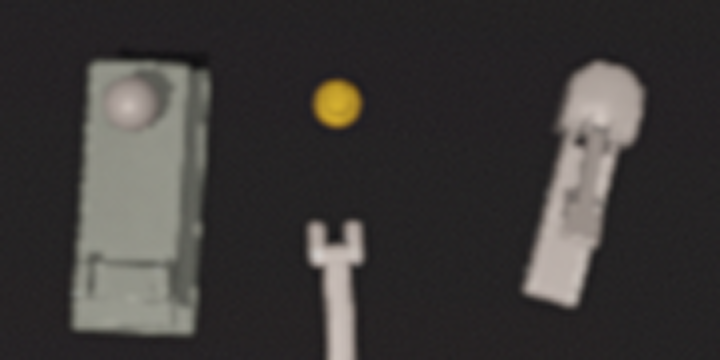

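View pics/side0c.png

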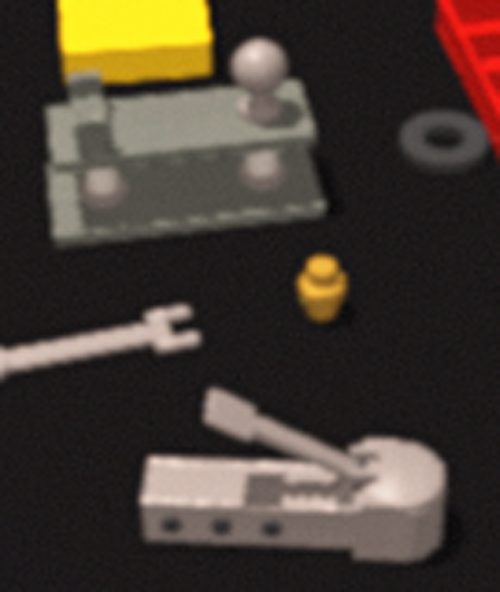

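```bash
python3 - <<'E'
from h import *
from scipy.optimize import least_squares as LS
D={n:np.load(f"pics/{n}0.npy") for n in("top","side")}
def sel(n,box,lo,hi): 
    P,_=cloud(n,D[n],box); return P[(P[:,2]>lo)&(P[:,2]<hi)]
for S in(("top",),("side",),("top","side")):
    Q=np.vstack([sel(n,b,98,140) for n,b in(("top",(245,175,295,215)),("side",(285,145,328,175))) if n in S])
    r=LS(lambda c:np.linalg.norm(Q-c,axis=1)-20,[620,155,105],loss="soft_l1",f_scale=1.); print("ball",S,r.x.round(1),len(Q),np.median(abs(r.fun)).round(2))
def line(P,xb):  # edges: per x-bin min/max of y -> robust lines
    out=[]
    for f in(np.min,np.max):
        x=[];y=[]
        for a,b in zip(xb[:-1],xb[1:]):
            q=P[(P[:,0]>=a)&(P[:,0]<b)]
            if len(q)>3:x.append((a+b)/2);y.append(f(q[:,1]))
        m=LS(lambda p:p[0]+p[1]*(np.array(x)-560)-y,[np.mean(y),0],loss="soft_l1",f_scale=1.).x; out.append((m[0].round(1),np.degrees(np.arctan(m[1])).round(2)))
    return out
for n,b in(("top",(245,175,295,262)),("side",(240,145,328,210))):
    P=sel(n,b,67,75);print("plate",n,line(P,np.arange(500,650,6)),P[:,2].mean())
for n,b in(("top",(360,175,405,255)),("side",(268,240,362,298))):
    P=sel(n,b,30.5,38);Q=P[P[:,0]<560];print("channel",n,line(Q,np.arange(490,560,6)),np.median(Q[:,2]),"xmin",np.percentile(P[:,0],1),len(Q))
    L=sel(n,b,62,110);m=L.mean(0);w=np.linalg.svd(L-m)[2][0];print(" lever",m.round(1),w.round(3),np.degrees(np.arctan2(w[1],w[0]))%180, L[:,2].max())
    H=sel(n,b,44,54);H=H[H[:,0]>605]
    r=cv2.minEnclosingCircle(np.float32(H[:,:2]));print(" head top",len(H),np.median(H,0).round(1),r, H.min(0),H.max(0))
# colour silhouette of the coupler in top view
im=cv2.imread("pics/top0.png"); g=im.min(2); M=np.zeros_like(g); M[175:255,360:405]=(g[175:255,360:405]>75)*255
c=max(cv2.findContours(M,0,2)[0],key=cv2.contourArea); print("area",cv2.contourArea(c))
p=plane("top",c[:,0],40.)
print(np.round(p[p[:,0].argmax()],1),np.round(p[p[:,0].argmin()],1)); r=cv2.minAreaRect(np.float32(p[:,:2]));print(r)
E
```

```text
ball ('top',) [616.5 150.6 109.1] 157 0.98
ball ('side',) [618.1 151.7 109.4] 175 0.88
ball ('top', 'side') [617.3 151.3 109.2] 332 1.03
plate top [(np.float64(117.8), np.float64(-0.97)), (np.float64(185.7), np.float64(-1.75))] 71.05886739849699
plate side [(np.float64(116.9), np.float64(-2.05)), (np.float64(184.5), np.float64(-3.84))] 71.28052453609783
channel top [(np.float64(-182.8), np.float64(-5.56)), (np.float64(-156.1), np.float64(-13.91))] 34.30348138590875 xmin 488.3644575221069 200
 lever [ 554.  -173.    86.8] [-0.837  0.221  0.5  ] 165.23185986310705 103.97496375032915
 head top 229 [ 633.2 -193.3   50.8] ((631.489013671875, -192.4695587158203), 31.069456100463867) [ 606.33625149 -218.13657192   44.08521435] [ 661.54386618 -163.42915598   53.96500287]
channel side [(np.float64(-194.3), np.float64(-15.61)), (np.float64(-155.3), np.float64(-14.44))] 34.17918485210316 xmin 489.7873389202496 437
 lever [ 556.7 -175.1   85.4] [ 0.83  -0.2   -0.521] 166.4641819405263 104.05137424769669
 head top 368 [ 633.9 -200.9   50.8] ((630.951416015625, -194.0615997314453), 31.78200340270996) [ 605.10509651 -221.74304152   44.06499942] [ 662.37634973 -163.72483907   53.96729162]
area 903.5
[ 665.3 -192.3   40. ] [ 482.4 -163.4   40. ]
((573.4168701171875, -179.82586669921875), (59.25417709350586, 184.6873779296875), 76.48805236816406)
```

```bash
cat >> h.py <<'E'
from scipy.spatial.transform import Rotation as Ro
def plan(xyz,yaw):  # yaw: heading (deg) of tool -x ... tool x = -(cos,sin)
    s=arm.sense(); R=s['orientation']; p=s['tool_pos']; y=np.radians(yaw); c,q=np.cos(y),np.sin(y)
    G=np.array([[-c,q,0],[-q,-c,0],[0,0,-1.]]); G[:,1]*=-1
    print("t",s['clock'],"tcp",p.round(1),"yaw",np.degrees(np.arctan2(-R[1,0],-R[0,0])).round(2),"F",s['wrist_force'].round(1),"M",s['torque'].round(2),"gap",(85*s['finger_gap']).round(1),"grip",s['grasp_force'])
    print("world d",(np.array(xyz)-p).round(1),"tool d mm",(R.T@(np.array(xyz)-p)).round(1),"turn rad",Ro.from_matrix(R.T@G).as_rotvec().round(4),"joints",s['joints'].round(0))
E
for i in 1 2 3 4; do python3 -m jog '[[-0.033,-0.0333,0,0,0,0,-1],[-0.033,-0.0333,0,0,0,0,-1],[-0.033,-0.0333,0,0,0,0,-1],[-0.033,-0.0333,0,0,0,0,-1],[-0.033,-0.0333,0,0,0,0,-1]]' | tail -c 600; done
python3 -c "
from h import *
plan([632.5,-194,100],-14)"
```

```text
clock: 0.72
tool_pos: [267.4, 406.2, 196.2]
orientation: [[-0.973, 0.232, -0.0], [0.232, 0.973, -0.0], [0.0, -0.0, -1.0]]
wrist_force: [0.8, 0.5, 0.7]
finger_gap: 1.001
grasp_force: 0.0
clock: 1.35
tool_pos: [389.2, 206.1, 196.4]
orientation: [[-0.973, 0.232, -0.0], [0.232, 0.973, -0.0], [0.0, -0.0, -1.0]]
wrist_force: [1.0, 0.6, -0.7]
finger_gap: 0.997
grasp_force: 0.0
clock: 1.98
tool_pos: [511.0, 6.1, 196.3]
orientation: [[-0.973, 0.232, -0.0], [0.232, 0.973, 0.0], [0.0, -0.0, -1.0]]
wrist_force: [-0.0, 0.8, -0.5]
finger_gap: 0.997
grasp_force: 0.0
clock: 2.6
tool_pos: [633.0, -194.0, 196.0]
orientation: [[-0.973, 0.232, -0.001], [0.232, 0.973, 0.0], [0.001, 0.0, -1.0]]
wrist_force: [0.7, -0.5, -0.4]
finger_gap: 1.0
grasp_force: 0.0Traceback (most recent call last):
  File "<string>", line 3, in <module>
    plan([632.5,-194,100],-14)
    ~~~~^^^^^^^^^^^^^^^^^^^^^^
  File "h.py", line 21, in plan
    print("t",s['clock'],"tcp",p.round(1),"yaw",np.degrees(np.arctan2(-R[1,0],-R[0,0])).round(2),"F",s['wrist_force'].round(1),"M",s['torque'].round(2),"gap",(85*s['finger_gap']).round(1),"grip",s['grasp_force'])
                                                                                                                                                              ^^^^^^^^^^^^^^^^^^^^^^^^^^
AttributeError: 'float' object has no attribute 'round'
```

```bash
sed -i "s/(85\*s\['finger_gap'\]).round(1)/round(85*s['finger_gap'],1)/" h.py
python3 -m jog '[[0,0,0.04,0,0,0.01,-1],[0,0,0.04,0,0,0,-1],[0,0,0.04,0,0,0,-1],[0,0,0.03,0,0,0,-1],[0,0,0.018,0,0,0,-1]]' >/dev/null
python3 -m jog '[[0,0,0.018,0,0,0,-1],[0,0,0,0,0,0,-1]]' 
python3 -c "
from h import *
plan([632.5,-194,10],-14)
p,d=arm.camera('side'); cv2.imwrite('pics/s1.png',cv2.resize(p[215:310,240:400,::-1],None,fx=5,fy=5,interpolation=2))"
```

```text
clock: 3.48
tool_pos: [631.9, -192.6, 9.4]
orientation: [[-0.97, 0.241, -0.002], [0.241, 0.97, 0.001], [0.002, 0.0, -1.0]]
wrist_force: [0.6, 0.5, 0.2]
finger_gap: 1.001
grasp_force: 0.0
t 3.475 tcp [ 631.9 -192.6    9.4] yaw -13.96 F [0.6 0.5 0.2] M [ 0.03  0.01 -0.  ] gap 85.1 grip 0.0
world d [ 0.6 -1.4  0.6] tool d mm [-0.9 -1.2 -0.6] turn rad [ 0.     -0.0019  0.0006] joints [13. 42.  2. 92. -2. 46. 93.]
```

View pics/s1.png

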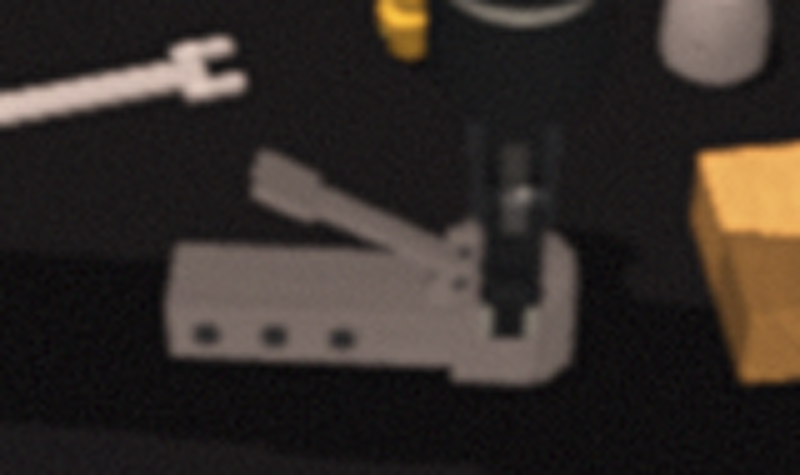

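The side view shows the near finger centred on the head's flat (crop x≈512, head 452–575), and the lever is clear of the gripper. I'll close on it now.

```bash

python3 -m jog '[[0,-0.001,0,0,0,0,0],[0,0,0,0,0,0,1],[0,0,0,0,0,0,1],[0,0,0,0,0,0,1],[0,0,0,0,0,0,1]]' 80 >/dev/null
python3 -m jog '[[0,0,0,0,0,0,1],[0,0,0,0,0,0,1],[0,0,0,0,0,0,1]]' 80
python3 -m jog '[[0,0,-0.02,0,0,0,1],[0,0,-0.03,0,0,0,1],[0,0,-0.04,0,0,0,1],[0,0,-0.04,0,0,0,1],[0,0,-0.025,0,0,0,1]]' 80; 
python3 -c "
from h import *
plan([617.3,151.3,165],-1.6)"
```

```text
clock: 4.53
tool_pos: [638.5, -194.9, 18.0]
orientation: [[-0.97, 0.241, 0.014], [0.241, 0.97, -0.003], [-0.014, 0.0, -1.0]]
wrist_force: [-1.8, 2.1, 35.0]
finger_gap: 0.001
grasp_force: 18.0
clock: 5.15
tool_pos: [633.0, -194.1, 168.5]
orientation: [[-0.97, 0.241, 0.003], [0.241, 0.97, -0.001], [-0.003, -0.0, -1.0]]
wrist_force: [0.2, -0.4, 0.9]
finger_gap: 0.002
grasp_force: 0.0
t 5.15 tcp [ 633.  -194.1  168.5] yaw -13.97 F [ 0.2 -0.4  0.9] M [-0.05 -0.   -0.04] gap 0.1 grip 0.0
world d [-15.7 345.4  -3.5] tool d mm [ 98.7 331.3   3.1] turn rad [-0.0005  0.0033 -0.2159] joints [13. 33.  3. 83. -2. 64. 93.]
```

The gripper shut completely on nothing, so I'm looking again.

```bash

python3 -c "
from h import *
p,d=arm.camera('side'); a=p[170:310,230:400,::-1]; q,e=arm.camera('top'); b=q[165:260,345:425,::-1]
np.save('pics/top2.npy',e);np.save('pics/side2.npy',d);cv2.imwrite('pics/top2f.png',q[:,:,::-1])
cv2.imwrite('pics/s2.png',np.hstack([cv2.resize(a,(486,400),interpolation=2),cv2.resize(b,(314,400),interpolation=2)]))"
```

```text
(no output)
```

View pics/s2.png

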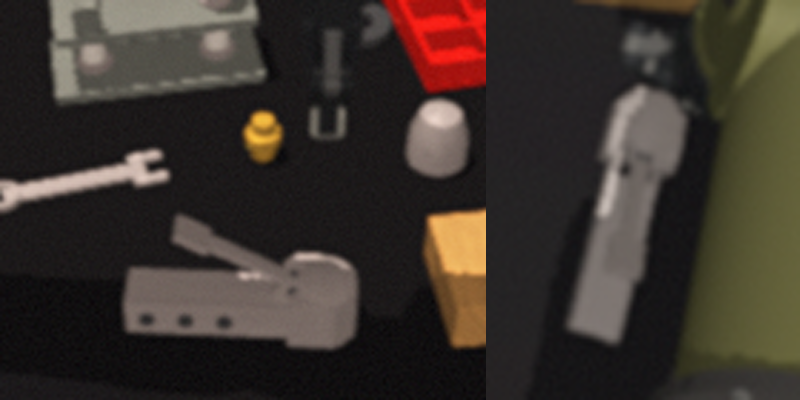

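The coupler still stands but probably slid backward out of the pads, with the fingers now shut in front of it. I'll measure its new pose.

```bash
python3 - <<'E'
from h import *
for k in("0","2"):
  for n,b in(("top",(355,175,408,258)),("side",(262,238,362,300))):
    d=np.load(f"pics/{n}{k}.npy");P,_=cloud(n,d,b)
    P=P[(P[:,2]>8)&(P[:,2]<130)&(P[:,1]>-235)&(P[:,1]<-140)]
    def s(lo,hi): return P[(P[:,2]>lo)&(P[:,2]<hi)]
    L=s(62,110);L=L[L[:,0]<600];H=s(46,56);H=H[H[:,0]>590];C=s(30,38);C=C[C[:,0]<560]
    m=L.mean(0);w=np.linalg.svd(L-m,full_matrices=False)[2][0]
    v=np.linalg.svd(C[:,:2]-C[:,:2].mean(0),full_matrices=False)[2][0]
    print(k,n,"head med",np.median(H,0).round(1),"xmax",np.percentile(H[:,0],98).round(1),"y",np.percentile(H[:,1],[2,98]).round(1),"lever",m.round(1),w.round(3),L[:,2].max().round(1),"chan xmin",np.percentile(C[:,0],1).round(1),C.mean(0).round(1),v.round(3))
    r=cv2.minAreaRect(np.float32(s(28,110)[:,:2]));print("   rect",r)
    # z profile along the middle of the channel
    u=np.array([.970,-.242]);t=(P[:,:2]-[632.5,-194])@u; lat=(P[:,:2]-[632.5,-194])@np.array([.242,.970])
    for a in range(-160,40,20):
        q=P[(t>a)&(t<a+20)&(abs(lat)<12)]; print(a,len(q),np.percentile(q[:,2],[10,50,90]).round(0) if len(q) else'',end=" | ")
    print()
E
```

```text
0 top head med [ 632.7 -193.3   51.2] xmax 657.7 y [-217.3 -167.1] lever [ 553.5 -172.9   86.9] [-0.835  0.212  0.508] 104.0 chan xmin 488.3 [ 517.8 -161.4   34.3] [-0.996  0.089]
   rect ((573.9019165039062, -178.77871704101562), (52.22266387939453, 176.81272888183594), 76.05830383300781)
-160 24 [32. 34. 36.] | -140 51 [31. 35. 37.] | -120 78 [ 33.  37. 101.] | -100 64 [34. 92. 97.] | -80 53 [31. 75. 83.] | -60 53 [32. 63. 72.] | -40 45 [36. 54. 60.] | -20 52 [49. 53. 58.] | 0 55 [49. 52. 55.] | 20 22 [45. 49. 51.] | 
0 side head med [ 633.6 -198.5   51.6] xmax 659.0 y [-218.3 -168.2] lever [ 556.7 -175.1   85.4] [ 0.83  -0.2   -0.521] 104.1 chan xmin 488.5 [ 524.8 -166.9   34.1] [ 0.951 -0.31 ]
   rect ((574.66650390625, -179.53280639648438), (55.10667037963867, 176.070556640625), 76.85270690917969)
-160 29 [33. 34. 37.] | -140 73 [33. 34. 36.] | -120 107 [ 33.  35. 102.] | -100 168 [33. 88. 97.] | -80 130 [33. 35. 84.] | -60 131 [33. 36. 70.] | -40 123 [33. 53. 60.] | -20 88 [50. 53. 58.] | 0 78 [51. 53. 54.] | 20 38 [32. 50. 53.] | 
2 top head med [ 633.1 -193.5   51.6] xmax 657
[... 308 characters left out ...]
7. 102.] | -100 64 [34. 92. 96.] | -80 53 [33. 76. 83.] | -60 49 [32. 62. 71.] | -40 47 [34. 54. 61.] | -20 53 [49. 53. 56.] | 0 53 [50. 52. 55.] | 20 21 [40. 49. 52.] | 
2 side head med [ 632.6 -198.4   51.4] xmax 658.9 y [-218.7 -169.1] lever [ 556.3 -175.3   85.7] [ 0.829 -0.215 -0.517] 104.7 chan xmin 488.5 [ 524.6 -167.1   34.2] [ 0.953 -0.301]
   rect ((574.6102294921875, -180.5122528076172), (56.948001861572266, 175.6566925048828), 77.46244812011719)
-160 30 [32. 34. 36.] | -140 73 [33. 34. 36.] | -120 108 [ 33.  35. 102.] | -100 169 [33. 88. 97.] | -80 129 [33. 36. 83.] | -60 134 [33. 36. 72.] | -40 122 [34. 53. 60.] | -20 90 [50. 53. 58.] | 0 77 [51. 53. 54.] | 20 41 [43. 49. 52.] |
```

The coupler hasn't moved measurably. I'll repeat the grasp in small steps, closing gradually and watching the gap and force.

```bash

python3 -m jog '[[0,0,0,0,0,0,-1],[0,0,0,0,0,0,-1],[0,0,0,0,0,0,-1],[0,0,0,0,0,0,-1],[0,0,0,0,0,0,-1]]' 30 |grep gap
python3 -m jog '[[0,0,0,0,0,0,-1],[0,0,0.04,0,0,0,-1],[0,0,0.04,0,0,0,-1],[0,0,0.04,0,0,0,-1],[0,0,0.038,0,0,0,-1]]' |egrep 'pos|gap|wrist'
python3 -m jog '[[0,0,0,0,0,0,-1]]' 30 |egrep 'pos|gap|wrist'
for i in 1 ; do
python3 -m jog '[[0,0,0,0,0,0,-0.6]]' 30 |egrep 'pos|gap|force'
python3 -m jog '[[0,0,0,0,0,0,-0.4]]' 30 |egrep 'pos|gap|force'
python3 -m jog '[[0,0,0,0,0,0,-0.2]]' 30 |egrep 'pos|gap|force'
python3 -m jog '[[0,0,0,0,0,0,-0.2]]' 30 |egrep 'pos|gap|force'
python3 -m jog '[[0,0,0,0,0,0,-0.2]]' 30 |egrep 'pos|gap|force'
done
```

```text
finger_gap: 0.997
tool_pos: [632.3, -193.7, 6.3]
wrist_force: [0.4, -0.5, -0.5]
finger_gap: 0.997
tool_pos: [630.0, -193.0, 4.7]
wrist_force: [-0.4, 0.3, 0.4]
finger_gap: 0.998
tool_pos: [633.3, -194.1, 8.9]
wrist_force: [0.5, 0.3, 0.3]
finger_gap: 0.818
grasp_force: 0.0
tool_pos: [633.7, -194.3, 9.6]
wrist_force: [-0.5, -0.0, 0.4]
finger_gap: 0.703
grasp_force: 0.0
tool_pos: [633.7, -193.8, 9.5]
wrist_force: [-0.1, 2.1, 6.7]
finger_gap: 0.6
grasp_force: 6.8
tool_pos: [633.6, -193.7, 9.4]
wrist_force: [-0.3, 1.0, 7.2]
finger_gap: 0.599
grasp_force: 6.9
tool_pos: [633.7, -193.8, 9.4]
wrist_force: [0.1, 1.1, 7.4]
finger_gap: 0.603
grasp_force: 6.9
```

```bash

for i in 1 ; do
python3 -m jog '[[0,0,0,0,0,0,-0.1]]' 40 |egrep 'pos|gap|force'
python3 -m jog '[[0,0,0,0,0,0,0.1]]' 40 |egrep 'pos|gap|force'
python3 -m jog '[[0,0,0,0,0,0,0.3]]' 40 |egrep 'pos|gap|force'
done
```

```text
tool_pos: [633.7, -193.7, 10.0]
wrist_force: [-1.3, 1.3, 11.6]
finger_gap: 0.569
grasp_force: 40.4
tool_pos: [633.7, -193.8, 10.1]
wrist_force: [-2.1, 0.5, 11.6]
finger_gap: 0.567
grasp_force: 40.3
tool_pos: [633.7, -193.8, 10.1]
wrist_force: [-2.0, 1.8, 10.5]
finger_gap: 0.575
grasp_force: 40.3
```

```bash

python3 -m jog '[[0,0,-0.003,0,0,0,0.3],[0,0,-0.005,0,0,0,0.3]]' 40 |egrep 'pos|gap|force'
python3 -m jog '[[0,0,-0.01,0,0,0,0.3],[0,0,-0.01,0,0,0,0.3]]' 45 |egrep 'pos|gap|force'
python3 -c "
from h import *
plan([632.5,-194,10],-14)
p,d=arm.camera('side'); cv2.imwrite('pics/s3.png',cv2.resize(p[215:310,240:400,::-1],None,fx=5,fy=5,interpolation=2))"
```

```text
tool_pos: [634.8, -194.2, 19.0]
wrist_force: [-2.7, -0.0, 16.6]
finger_gap: 0.371
grasp_force: 23.5
tool_pos: [632.0, -193.9, 36.0]
wrist_force: [-0.2, 0.4, -0.5]
finger_gap: 0.354
grasp_force: 0.0
t 8.125 tcp [ 632.  -193.9   36. ] yaw -13.98 F [-0.2  0.4 -0.5] M [ 0.03 -0.04 -0.06] gap 30.1 grip 0.0
world d [  0.5  -0.1 -26. ] tool d mm [-0.5  0.  26. ] turn rad [-0.0002 -0.0004  0.0004] joints [13. 41.  3. 91. -2. 48. 93.]
```

View pics/s3.png

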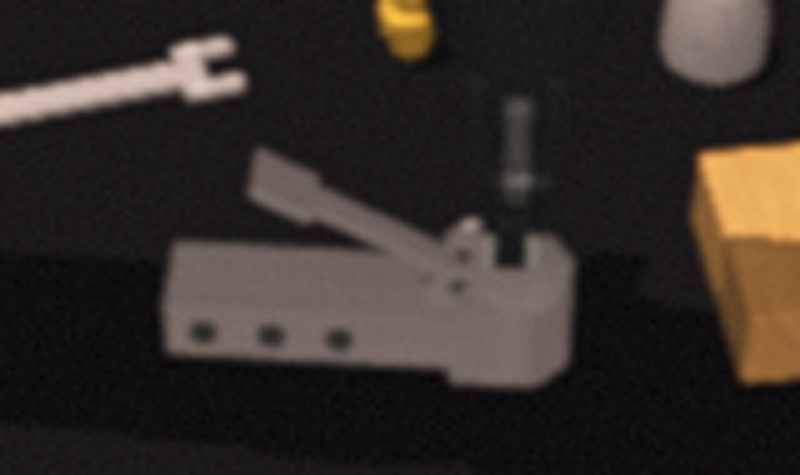

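```bash
python3 -c "
from h import *
for uv,y in(([342.4,268],-211),([342.4,268],-220),([342,282.6],-238),([342,282.6],-250),([342.2,291.4],-221)):
    o,d=rays('side',[uv]); t=(y-o[1])/d[0,1]; print(y,(o+d[0]*t).round(1))
p,d=arm.camera('side'); P,uv=cloud('side',d,(334,255,352,272)); 
for v in range(255,272,2):
    k=(uv[:,1]==v)&(abs(uv[:,0]-342)<3); print(v,np.median(P[k],0).round(1))
s=arm.sense();print(s['tool_pos'],arm.grip_point_offset,s['joints'])
"
```

```text
-211 [ 630.4 -211.    67.5]
-220 [ 627.8 -220.    78. ]
-238 [ 623.2 -238.    53.3]
-250 [ 619.7 -250.    68.1]
-221 [ 629.6 -221.     2.3]
255 [ 617.4 -250.1  150.2]
257 [ 617.8 -248.6  143. ]
259 [ 621.3 -238.   126. ]
261 [ 625.2 -223.3  103.4]
263 [ 626.9 -221.3   94.9]
265 [ 626.9 -220.2   88.6]
267 [ 626.6 -221.7   83.4]
269 [ 632.3 -201.1   52.5]
271 [ 631.4 -205.6   52.4]
[ 632.84545001 -194.02980023   36.60080305] 18.700000000000003 [13.40852631 40.50253259  2.62415672 91.09516223 -2.27059509 48.36790515
 92.93911835]
```

```bash
python3 -c "
from h import *
o,d=rays('side',[[344.7,217.2]]); t=(-194-o[1])/d[0,1]; print((o+d[0]*t).round(1))
dd=np.load('pics/side2.npy');P,uv=cloud('side',dd,(338,200,352,222))
for v in range(200,222,2):
    k=(uv[:,1]==v)&(abs(uv[:,0]-344.5)<3); print(v,np.median(P[k],0).round(1))
tp=np.load('pics/top2.npy');P,uv=cloud('top',tp,(380,150,420,195)); k=(P[:,2]>120)&(P[:,2]<420); 
for lo in range(120,420,40):
    q=P[(P[:,2]>lo)&(P[:,2]<lo+40)]
    if len(q): print(lo,len(q),q.mean(0).round(1))
"
```

```text
[ 635.1 -194.   196.6]
200 [ 616.3 -252.8  291.6]
202 [ 617.5 -248.8  283.9]
204 [ 620.5 -239.   270.3]
206 [ 624.7 -224.8  253. ]
208 [ 630.2 -206.4  231.9]
210 [ 630.1 -206.7  227.6]
212 [ 630.5 -207.3  222.4]
214 [ 631.1 -206.9  217.3]
216 [ 631.  -206.8  211.7]
218 [695.1  13.4   1.2]
220 [6.937e+02 7.200e+00 3.000e-01]
200 12 [ 626.1 -187.5  221.2]
240 38 [ 631.2 -164.4  267.3]
280 123 [ 643.  -147.7  301. ]
320 70 [ 623.7 -162.6  343.4]
360 56 [ 623.1 -160.9  374.7]
400 108 [ 629.9 -158.1  417.6]
```

The fingertips sit about 37 mm above the reported TCP. In the closed view the tips are at z≈207 while the TCP reads 168.5, and the 35 N contact with the head top at TCP 18 agrees. I'll open part-way, go down beside the head and feel for the counter.

```bash

python3 -m jog '[[0,0,-0.02,0,0,0,-0.55],[0,0,-0.02,0,0,0,-0.55],[0,0,0,0,0,0,-0.55],[0,0,0,0,0,0,-0.55],[0,0,0,0,0,0,-0.55]]' 40 |egrep 'pos|gap|force'
python3 -m jog '[[0,0,0.02,0,0,0,-0.55],[0,0,0.02,0,0,0,-0.55],[0,0,0.02,0,0,0,-0.55],[0,0,0.015,0,0,0,-0.55],[0,0,0,0,0,0,-0.55]]' |egrep 'pos|gap|wrist'
python3 -m jog '[[0,0,0.007,0,0,0,-0.55],[0,0,0,0,0,0,-0.55]]' |egrep 'pos|wrist'
python3 -m jog '[[0,0,0.007,0,0,0,-0.55],[0,0,0,0,0,0,-0.55]]' |egrep 'pos|gap|wrist'
```

```text
tool_pos: [631.6, -193.6, 74.3]
wrist_force: [0.5, 0.0, 0.1]
finger_gap: 0.775
grasp_force: 0.0
tool_pos: [631.2, -193.5, -1.1]
wrist_force: [-0.3, 0.1, 0.6]
finger_gap: 0.778
tool_pos: [632.3, -193.8, -6.5]
wrist_force: [-0.5, 0.9, -0.2]
tool_pos: [632.0, -193.7, -13.9]
wrist_force: [-0.2, -0.2, 0.2]
finger_gap: 0.771
```

```bash

j(){ egrep 'pos|wrist'; }
python3 -m jog '[[0,0,0.005,0,0,0,-0.55],[0,0,0,0,0,0,-0.55]]' |j
python3 -m jog '[[0,0,0.004,0,0,0,-0.55],[0,0,0,0,0,0,-0.55]]' |j
python3 -m jog '[[0,0,0.004,0,0,0,-0.55],[0,0,0,0,0,0,-0.55]]' |j
python3 -c "
from h import *
p,d=arm.camera('side'); P,uv=cloud('side',d,(330,265,356,298)); 
for v in range(265,298,2):
    k=(uv[:,1]==v)&(abs(uv[:,0]-342)<3); print(v,np.median(P[k],0).round(0),end=';')
"
```

```text
tool_pos: [632.0, -193.7, -19.0]
wrist_force: [-0.1, 0.9, -0.4]
tool_pos: [632.1, -193.7, -22.9]
wrist_force: [-0.8, 0.1, -0.6]
tool_pos: [632.0, -193.7, -26.9]
wrist_force: [-0.6, 0.3, 0.5]
265 [ 621. -246.  118.];267 [ 617. -254.  119.];269 [ 615. -258.  119.];271 [ 615. -260.  115.];273 [ 616. -259.  108.];275 [ 616. -259.  102.];277 [ 616. -258.   96.];279 [ 616. -258.   90.];281 [ 620. -248.   70.];283 [ 619. -253.   70.];285 [ 618. -257.   69.];287 [ 623. -239.   40.];289 [ 624. -239.   34.];291 [ 624. -238.   27.];293 [ 629. -223.   -0.];295 [ 628. -228.   -0.];297 [ 627. -235.   -0.];
```

```bash

j(){ egrep 'pos|gap|force'; }
python3 -m jog '[[0,0,0.004,0,0,0,-0.55],[0,0,0,0,0,0,-0.55]]' |j
python3 -m jog '[[0,0,0.006,0,0,0,-0.55],[0,0,0,0,0,0,-0.55]]' |j
python3 -m jog '[[0,0,0,0,0,0,-0.3],[0,0,0,0,0,0,-0.2]]' 60 |j
python3 -m jog '[[0,0,0,0,0,0,0],[0,0,0,0,0,0,0],[0,0,0,0,0,0,0]]' 60 |j
python3 -c "
from h import *
p,d=arm.camera('side'); P,uv=cloud('side',d,(330,265,356,298)); 
for v in range(279,298,1):
    k=(uv[:,1]==v)&(abs(uv[:,0]-342)<3); print(v,np.median(P[k],0).round(0),end=';')
"
```

```text
tool_pos: [632.0, -193.7, -30.9]
wrist_force: [0.3, -0.8, -0.4]
finger_gap: 0.773
grasp_force: 0.0
tool_pos: [631.8, -193.6, -37.2]
wrist_force: [-0.5, 0.0, 0.3]
finger_gap: 0.777
grasp_force: 0.0
tool_pos: [632.4, -193.7, -36.4]
wrist_force: [-0.1, 0.0, 1.1]
finger_gap: 0.609
grasp_force: 35.9
tool_pos: [632.5, -193.7, -36.2]
wrist_force: [-1.1, 2.1, 4.1]
finger_gap: 0.606
grasp_force: 62.4
279 [ 617. -257.   88.];280 [ 619. -254.   81.];281 [ 618. -256.   81.];282 [ 617. -255.   76.];283 [ 619. -254.   71.];284 [ 621. -246.   58.];285 [ 621. -248.   57.];286 [ 621. -249.   56.];287 [ 620. -249.   53.];288 [ 625. -233.   30.];289 [ 625. -233.   25.];290 [ 626. -232.   22.];291 [ 626. -231.   17.];292 [ 626. -231.   14.];293 [ 626. -233.   12.];294 [ 628. -226.    0.];295 [ 628. -228.   -1.];296 [ 627. -231.   -1.];297 [ 626. -235.    0.];
```

The grip is solid (gap 51.5 mm, tips about 10 mm above the counter), and coupler z = TCP z + 36. Lifting.

```bash

j(){ egrep 'pos|gap|force'; }
python3 -m jog '[[0,0,-0.005,0,0,0,0.5],[0,0,-0.015,0,0,0,0.5],[0,0,-0.02,0,0,0,0.5],[0,0,-0.03,0,0,0,0.5],[0,0,-0.03,0,0,0,0.5]]' 90 |j
python3 -m jog '[[0,0,-0.03,0,0,0,0.5],[0,0,-0.02,0,0,0,0.5],[0,0,-0.01,0,0,0,0.5],[0,0,0,0,0,0,0.5]]' 90 |j
python3 -c "
from h import *
plan([617.3,151.3,123],-1.6)"
```

```text
tool_pos: [631.9, -193.9, 64.7]
wrist_force: [0.4, 0.1, -6.1]
finger_gap: 0.6
grasp_force: 93.6
tool_pos: [632.4, -193.9, 124.0]
wrist_force: [-1.2, 0.7, -6.4]
finger_gap: 0.598
grasp_force: 93.7
t 13.075 tcp [ 632.4 -193.9  124. ] yaw -13.97 F [-1.2  0.7 -6.4] M [-0.11 -0.17 -0.03] gap 50.9 grip 93.72880697250366
world d [-15.1 345.2  -1. ] tool d mm [ 98.  331.4   0.9] turn rad [-2.000e-04  8.000e-04 -2.159e-01] joints [13. 35.  3. 86. -2. 59. 93.]
```

```bash

j(){ egrep 'pos|gap|force'; }
python3 -m jog '[[0.004,0.014,0,0,0,0,0.5],[0.008,0.027,0,0,0,0,0.5],[0.008,0.027,0,0,0,0,0.5],[0.008,0.027,0,0,0,0,0.5],[0.008,0.027,0,0,0,0,0.5]]' 90 |j
python3 -m jog '[[0.008,0.027,0,0,0,0,0.5],[0.008,0.027,0,0,0,0,0.5],[0.008,0.027,0,0,0,0,0.5],[0.008,0.027,0,0,0,0,0.5],[0.008,0.027,0,0,0,0,0.5]]' 90 |j
python3 -m jog '[[0.008,0.027,0,0,0,0,0.5],[0.008,0.027,0,0,0,0,0.5],[0.006,0.02,0,0,0,-0.07,0.5],[0,0,0,0,0,-0.076,0.5],[0,0,0,0,0,-0.07,0.5]]' 90 |j
python3 -m jog '[[0,0,0,0,0,0,0.5]]' 90 |j
python3 - <<'E'
from h import *
plan([617.3,151.3,123],-1.6)
a=[]
for n,b,sz in(("top",(230,150,320,265),(313,400)),("side",(230,100,345,215),(400,400))):
    p,d=arm.camera(n);np.save(f"pics/{n}4.npy",d);a.append(cv2.resize(p[b[1]:b[3],b[0]:b[2],::-1],sz,interpolation=2))
cv2.imwrite("pics/s4.png",np.hstack(a))
E
```

```text
tool_pos: [625.9, -64.2, 122.3]
wrist_force: [1.2, -0.3, -5.5]
finger_gap: 0.6
grasp_force: 93.9
tool_pos: [619.3, 76.2, 122.3]
wrist_force: [-0.3, 0.0, -4.6]
finger_gap: 0.6
grasp_force: 93.9
tool_pos: [616.4, 151.8, 122.7]
wrist_force: [0.8, -1.2, -5.6]
finger_gap: 0.597
grasp_force: 94.1
tool_pos: [616.6, 151.2, 122.9]
wrist_force: [0.2, -0.1, -5.7]
finger_gap: 0.599
grasp_force: 93.9
t 15.075 tcp [616.6 151.2 122.9] yaw -1.5 F [ 0.2 -0.1 -5.7] M [ 0.04 -0.2  -0.05] gap 50.9 grip 93.90531420707703
world d [0.7 0.1 0.1] tool d mm [-0.7  0.1 -0.1] turn rad [-0.0003 -0.0011  0.0018] joints [-16.  33.  -0.  90.   0.  57.  72.]
```

View pics/s4.png

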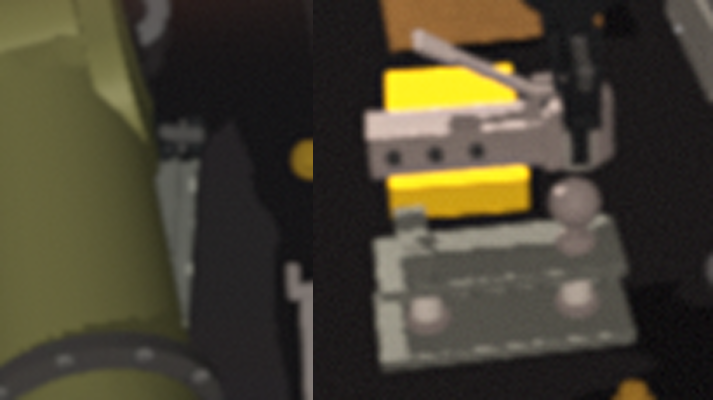

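The coupler is held level above the stand, with the ball directly under the head. I'll check its level, heading and alignment in depth.

```bash
python3 - <<'E'
from h import *
d=np.load("pics/side4.npy");P,_=cloud("side",d,(240,100,325,160))
P=P[(P[:,1]>100)&(P[:,1]<200)]
for x in range(460,660,12):
    q=P[(P[:,0]>=x)&(P[:,0]<x+12)&(P[:,2]>185)&(P[:,2]<220)]
    if len(q)>4: print(x+6,len(q),"ztop",np.percentile(q[:,2],[20,50,90]).round(1),"y",np.percentile(q[:,1],[3,50,97]).round(1))
    w=P[(P[:,0]>=x)&(P[:,0]<x+12)&(P[:,2]>150)&(P[:,2]<188)]
    if len(w)>4: print("     side",len(w),"zmin",w[:,2].min().round(1),"y med",np.median(w[:,1]).round(1))
q=P[(P[:,2]>170)&(P[:,2]<215)];print("x range",np.percentile(q[:,0],[0,.5,99.5,100]).round(1))
# same statistic at pick-up, side view
P,_=cloud("side",np.load("pics/side0.npy"),(268,240,362,298));q=P[(P[:,2]>12)&(P[:,2]<56)];u=np.array([.970,-.242]);t=(q[:,:2]-[632.4,-193.8])@u;print(np.percentile(t,[0,.5,99.5,100]).round(1))
E
```

```text
466 16 ztop [188.6 192.8 194. ] y [138.6 145.3 169.9]
     side 18 zmin 159.0 y med 140.9
478 51 ztop [190.9 192.7 194.5] y [138.2 152.6 173.9]
     side 47 zmin 160.8 y med 140.3
490 49 ztop [189.8 192.4 193.5] y [138.4 149.2 173.1]
     side 48 zmin 158.3 y med 139.0
502 46 ztop [190.7 192.7 194.2] y [135.5 149.9 174.2]
     side 45 zmin 157.8 y med 139.2
514 52 ztop [190.9 193.  194.5] y [135.  149.1 174.1]
     side 48 zmin 160.3 y med 137.0
526 47 ztop [190.3 192.7 194.6] y [135.6 148.1 171.4]
     side 47 zmin 158.7 y med 137.7
538 50 ztop [189.3 192.6 193.8] y [134.8 144.8 170.4]
     side 47 zmin 159.6 y med 136.8
550 49 ztop [190.5 193.  194.5] y [134.9 148.8 172.2]
     side 44 zmin 159.1 y med 135.4
562 46 ztop [191.4 193.  194.4] y [132.8 144.5 169.7]
     side 45 zmin 158.4 y med 135.0
574 56 ztop [191.3 192.7 214.7] y [132.5 146.6 171.2]
     side 46 zmin 158.4 y med 135.0
586 74 ztop [191.4 197.9 217.1] y [133.3 146.1 166.3]
     side 45 zmin 155.0 y med 134.3
598 90 ztop [194.3 206.  216.2] y [122.8 136.7 159.9]
     side 58 zmin 159.3 y med 126.6
610 47 ztop [189.  198.5 213.8] y [109.1 120.1 179.5]
     side 45 zmin 159.0 y med 117.4
622 25 ztop [189.1 193.2 215.3] y [106.4 110.7 119.4]
     side 30 zmin 161.1 y med 113.8
634 12 ztop [189.  195.4 206.6] y [125.6 130.  132.6]
     side 38 zmin 159.7 y med 127.3
646 22 ztop [193.1 201.8 208.9] y [130.8 137.6 152.6]
     side 19 zmin 158.6 y med 134.7
x range [467.6 468.8 644.9 645.7]
[-147.4 -146.6   28.3   29.4]
```

The coupler is level (channel top 192.7 along its whole length), and the head axis is within about 1 mm of the ball. I'll correct the heading by about 1° and descend slowly.

```bash

j(){ egrep 'pos|wrist'; }
python3 -m jog '[[-0.0005,0,0,0,0,-0.015,0.5],[0,0,0.01,0,0,0,0.5],[0,0,0.01,0,0,0,0.5],[0,0,0,0,0,0,0.5]]' 90 |j
for i in 1; do
python3 -m jog '[[0,0,0.004,0,0,0,0.5],[0,0,0.004,0,0,0,0.5]]' |j
python3 -m jog '[[0,0,0.003,0,0,0,0.5],[0,0,0.003,0,0,0,0.5]]' |j
python3 -m jog '[[0,0,0.003,0,0,0,0.5],[0,0,0,0,0,0,0.5]]' |j
done
```

```text
tool_pos: [616.6, 150.9, 101.9]
wrist_force: [0.2, -0.1, -5.6]
tool_pos: [617.8, 151.1, 95.4]
wrist_force: [0.4, 0.6, -5.6]
tool_pos: [617.7, 151.1, 89.3]
wrist_force: [0.4, 0.2, -5.4]
tool_pos: [617.5, 151.0, 86.2]
wrist_force: [0.0, -0.4, -5.6]
```

```bash

j(){ egrep 'pos|wrist'; }
python3 -m jog '[[0,0,0.003,0,0,0,0.5],[0,0,0.003,0,0,0,0.5]]' |j
python3 -m jog '[[0,0,0.003,0,0,0,0.5],[0,0,0,0,0,0,0.5]]' |j
python3 -m jog '[[0,0,0.003,0,0,0,0.5],[0,0,0,0,0,0,0.5]]' |j
python3 -m jog '[[0,0,0.003,0,0,0,0.5],[0,0,0,0,0,0,0.5]]' |j
```

```text
tool_pos: [617.6, 151.1, 80.4]
wrist_force: [-2.3, 0.6, -3.5]
tool_pos: [616.5, 151.4, 76.8]
wrist_force: [-2.7, 1.1, -6.2]
tool_pos: [616.2, 151.5, 73.7]
wrist_force: [-4.9, 2.1, -6.6]
tool_pos: [616.0, 151.6, 70.6]
wrist_force: [-4.6, 2.1, -7.1]
```

```bash

j(){ egrep 'pos|wrist'; }
python3 -m jog '[[0.0013,0.0005,0,0,0,0,0.5],[0,0,0.003,0,0,0,0.5],[0,0,0,0,0,0,0.5]]' |j
python3 -m jog '[[0,0,0.004,0,0,0,0.5],[0,0,0,0,0,0,0.5]]' |j
python3 -m jog '[[0,0,0.003,0,0,0,0.5],[0,0,0,0,0,0,0.5]]' |j
python3 -m jog '[[0,0,0.002,0,0,0,0.5],[0,0,0,0,0,0,0.5]]' |j
```

```text
tool_pos: [616.0, 151.7, 68.1]
wrist_force: [-3.7, 2.3, -8.4]
tool_pos: [616.0, 151.7, 64.0]
wrist_force: [-3.7, 1.4, -8.5]
tool_pos: [616.0, 151.7, 61.3]
wrist_force: [-4.4, 1.3, -6.9]
tool_pos: [616.2, 152.2, 59.9]
wrist_force: [-4.7, 3.1, -3.9]
```

```bash

j(){ egrep 'pos|wrist'; }
python3 -m jog '[[0,0,0.002,0,0,0,0.5],[0,0,0,0,0,0,0.5]]' |j
python3 -m jog '[[0,0,0.002,0,0,0,0.5],[0,0,0,0,0,0,0.5]]' |j
python3 -m jog '[[0,0,0.002,0,0,0,0.5],[0,0,0,0,0,0,0.5]]' |j
python3 -m jog '[[0,0,0.002,0,0,0,0.5],[0,0,0,0,0,0,0.5]]' |j
```

```text
tool_pos: [616.4, 152.3, 58.7]
wrist_force: [-7.4, 2.9, 3.3]
tool_pos: [616.4, 152.3, 57.3]
wrist_force: [-7.6, 2.1, 5.0]
tool_pos: [616.5, 152.3, 55.3]
wrist_force: [-8.6, 2.0, 6.9]
tool_pos: [616.4, 152.2, 53.1]
wrist_force: [-8.1, 1.9, 4.5]
```

```bash

j(){ egrep 'pos|wrist'; }
python3 -m jog '[[0.001,0,0.002,0,0,0,0.5],[0,0,0,0,0,0,0.5]]' |j
python3 -m jog '[[0,0,0.002,0,0,0,0.5],[0,0,0,0,0,0,0.5]]' |j
python3 -m jog '[[0,0,0.002,0,0,0,0.5],[0,0,0,0,0,0,0.5]]' |j
```

```text
tool_pos: [616.4, 152.2, 51.0]
wrist_force: [-5.0, 1.4, 0.5]
tool_pos: [616.4, 152.1, 48.9]
wrist_force: [-4.0, 2.3, 1.9]
tool_pos: [616.5, 152.2, 48.8]
wrist_force: [-10.2, 0.7, 16.6]
```

```bash

j(){ egrep 'pos|gap|force'; }
python3 -m jog '[[0,0,0.0007,0,0,0,0.5],[0,0,0,0,0,0,0.5],[0,0,0,0,0,0,0.5]]' |j
python3 -m jog '[[0,0,-0.0025,0,0,0,0.5],[0,0,0,0,0,0,0.5]]' |j
```

```text
tool_pos: [616.5, 152.2, 48.7]
wrist_force: [-11.6, -0.3, 20.8]
finger_gap: 0.598
grasp_force: 96.4
tool_pos: [616.4, 152.2, 49.0]
wrist_force: [-5.9, 1.9, 7.3]
finger_gap: 0.598
grasp_force: 94.8
```

```bash

j(){ egrep 'pos|gap|force'; }
python3 -m jog '[[0,0,0,0,0,0,0],[0,0,0,0,0,0,-0.2],[0,0,0,0,0,0,-0.4],[0,0,0,0,0,0,-0.7],[0,0,0,0,0,0,-0.7]]' 30 |j
python3 -m jog '[[0,0,-0.005,0,0,0,-0.7],[0,0,-0.02,0,0,0,-0.7],[0,0,-0.03,0,0,0,-0.7],[0,0,-0.04,0,0,0,-0.7],[0,0,-0.04,0,0,0,-0.7]]' |j
python3 -m jog '[[0,-0.05,-0.04,0,0,0,-0.7],[0,-0.06,0,0,0,0,-0.7],[0,-0.06,0,0,0,0,-0.7],[0,-0.06,0,0,0,0,-0.7],[0,-0.06,0,0,0,0,0]]' |j
python3 - <<'E'
from h import *
a=[]
for n,b,sz in(("top",(230,150,320,265),(313,400)),("side",(230,100,345,215),(400,400))):
    p,d=arm.camera(n);np.save(f"pics/{n}5.npy",d);a.append(cv2.resize(p[b[1]:b[3],b[0]:b[2],::-1],sz,interpolation=2))
cv2.imwrite("pics/s5.png",np.hstack(a))
P,_=cloud("side",d,(235,100,330,190));P=P[(P[:,1]>100)&(P[:,1]<200)]
for x in range(460,660,14):
    q=P[(P[:,0]>=x)&(P[:,0]<x+14)&(P[:,2]>112)&(P[:,2]<142)];r=P[(P[:,0]>=x)&(P[:,0]<x+14)&(P[:,2]>142)]
    if len(q): print(x+7,len(q),np.percentile(q[:,2],[20,50,90]).round(1),"lever",len(r),np.median(r,0).round(0) if len(r) else "")
L=P[(P[:,2]>150)&(P[:,0]<600)];m=L.mean(0);w=np.linalg.svd(L-m,full_matrices=False)[2][0];print("lever",m.round(1),w.round(3),L.max(0))
T,_=cloud("top",np.load("pics/top5.npy"),(235,160,310,260))
L=T[(T[:,2]>172)&(T[:,2]<195)&(T[:,0]<600)&(T[:,1]>120)&(T[:,1]<190)];print("pad top",len(L),L.mean(0).round(1) if len(L) else "")
C=T[(T[:,2]>112)&(T[:,2]<130)&(T[:,0]<560)&(T[:,1]>120)&(T[:,1]<180)];print("chan",len(C),C.mean(0).round(1) if len(C) else "")
E
```

```text
tool_pos: [616.1, 151.2, 47.4]
wrist_force: [-0.2, 0.2, -0.1]
finger_gap: 0.851
grasp_force: 0.0
tool_pos: [615.3, 151.5, 183.8]
wrist_force: [0.2, 0.1, -0.1]
finger_gap: 0.846
grasp_force: 0.0
tool_pos: [611.5, -139.1, 221.9]
wrist_force: [1.1, 0.3, -0.3]
finger_gap: 0.653
grasp_force: 0.0
467 25 [117.1 118.8 120.6] lever 0 
481 52 [116.7 118.3 120.9] lever 0 
495 55 [116.9 119.  120.6] lever 0 
509 53 [117.7 118.9 120.2] lever 26 [511. 153. 185.]
523 53 [116.7 118.6 120.3] lever 36 [523. 152. 179.]
537 51 [117.5 119.  121.3] lever 26 [537. 152. 170.]
551 51 [117.3 119.1 120.6] lever 26 [551. 151. 161.]
565 51 [117.4 118.8 121.2] lever 24 [565. 151. 153.]
579 65 [117.3 119.4 128.8] lever 19 [578. 150. 145.]
593 81 [118.4 131.4 140.6] lever 8 [595. 143. 143.]
607 90 [123.5 134.7 139.3] lever 5 [603. 146. 145.]
621 91 [122.4 135.6 138.8] lever 0 
635 78 [122.1 133.6 138.3] lever 0 
649 6 [131.4 134.  135.4] lever 0 
lever [535.8 152.7 170.8] [ 0.856 -0.036 -0.516] [573.48855196 169.73954568 192.79858126]
pad top 101 [518.6 155.5 180.6]
chan 329 [505.9 152.5 118.9]
```

View pics/s5.png

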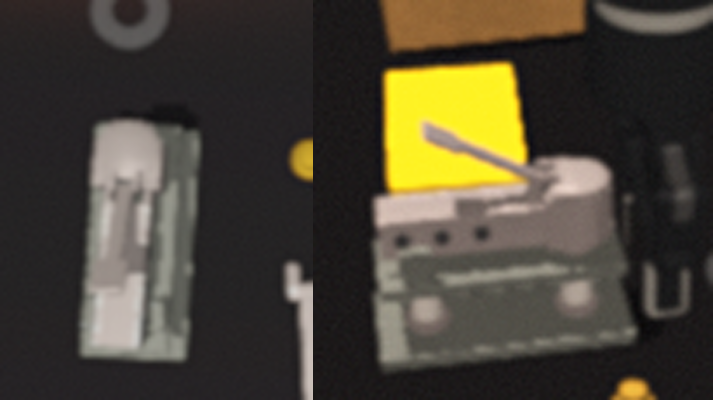

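The coupler sits level by itself (channel top 118.9 from end to end, so its origin is at 85), and the lever is up with its pad at about (519,155.5,181). Next I'll shut the fingers and move above the pad.

```bash
python3 -m jog '[[0,0,0,0,0,0,1],[0,0,0,0,0,0,1],[0,0,0,0,0,0,1],[0,0,0,0,0,0,1],[0,0,0,0,0,0,1]]' 40 |egrep 'pos|gap'
python3 -c "
from h import *
plan([519,155.5,222],-1.7)"
```

```text
tool_pos: [611.7, -136.7, 221.3]
finger_gap: -0.001
t 23.525 tcp [ 611.7 -136.7  221.3] yaw -0.69 F [-1.   0.1  0.7] M [ 0.03 -0.01 -0.  ] gap -0.1 grip 0.0
world d [-92.7 292.2   0.7] tool d mm [ 96.2 291.1  -0.7] turn rad [-0.     -0.      0.0176] joints [  9.  28.   2.  83.  -1.  69. 100.]
```

```bash
python3 -m jog '[[0.012,0.036,0,0,0,0.0176,1],[0.012,0.036,0,0,0,0,1],[0.012,0.036,0,0,0,0,1],[0.012,0.036,0,0,0,0,1],[0.012,0.036,0,0,0,0,1]]' |egrep 'pos'
python3 -m jog '[[0.012,0.036,0,0,0,0,1],[0.012,0.036,0,0,0,0,1],[0.012,0.04,0,0,0,0,1],[0,0,0,0,0,0,1]]' |egrep 'pos|wrist'
python3 -c "
from h import *
plan([519,155.5,165],-1.7)"
```

```text
tool_pos: [556.1, 45.6, 221.5]
tool_pos: [522.6, 161.7, 221.5]
wrist_force: [0.3, 0.5, -0.5]
t 24.65 tcp [522.6 161.7 221.5] yaw -1.37 F [ 0.3  0.5 -0.5] M [-0.06 -0.04 -0.  ] gap 0.2 grip 0.0
world d [ -3.6  -6.2 -56.5] tool d mm [ 3.5 -6.4 56.4] turn rad [ 0.002  -0.0004  0.0057] joints [-18.  21.  -2.  96.   1.  64.  68.]
```

```bash
j(){ egrep 'pos|wrist'; }
python3 -m jog '[[0.0035,-0.0064,0.02,0,0,0.005,1],[0,0,0.02,0,0,0,1],[0,0,0.02,0,0,0,1],[0,0,0,0,0,0,1]]' |j
python3 -m jog '[[0,0,0.005,0,0,0,1],[0,0,0,0,0,0,1]]' |j
python3 -m jog '[[0,0,0.005,0,0,0,1],[0,0,0,0,0,0,1]]' |j
python3 -m jog '[[0,0,0.005,0,0,0,1],[0,0,0,0,0,0,1]]' |j
```

```text
tool_pos: [519.5, 149.9, 160.2]
wrist_force: [0.8, 0.2, 0.7]
tool_pos: [520.5, 151.0, 156.7]
wrist_force: [-1.1, 1.2, 0.4]
tool_pos: [520.1, 151.1, 151.2]
wrist_force: [-1.0, 0.0, -0.5]
tool_pos: [520.4, 151.0, 146.2]
wrist_force: [0.4, -1.1, 0.2]
```

```bash
j(){ egrep 'pos|wrist'; }
python3 -m jog '[[0,0.0042,0,0,0,0,1],[0,0,0.003,0,0,0,1],[0,0,0,0,0,0,1]]' |j
python3 -m jog '[[0.001,0,0.004,0,0,0,1],[0,0,0,0,0,0,1]]' |j
python3 -m jog '[[0.002,0,0.004,0,0,0,1],[0,0,0,0,0,0,1]]' |j
python3 -m jog '[[0.002,0,0.004,0,0,0,1],[0,0,0,0,0,0,1]]' |j
```

```text
tool_pos: [520.3, 155.6, 143.2]
wrist_force: [0.3, -0.1, 1.4]
tool_pos: [519.1, 155.4, 139.0]
wrist_force: [-0.5, -0.2, 1.5]
tool_pos: [517.2, 155.4, 135.0]
wrist_force: [0.2, 0.1, 0.1]
tool_pos: [515.4, 155.4, 131.0]
wrist_force: [1.2, 0.0, 1.5]
```

```bash
python3 - <<'E'
from h import *
p,d=arm.camera("side");P,uv=cloud("side",d,(235,90,330,190))
q=P[(P[:,1]>100)&(P[:,1]<200)&(P[:,2]>142)&(P[:,2]<260)]
for x in range(490,600,10):
    r=q[(q[:,0]>=x)&(q[:,0]<x+10)]
    if len(r): print(x+5,len(r),np.percentile(r[:,2],[0,25,50,75,100]).round(0),"y",np.percentile(r[:,1],[5,50,95]).round(0))
cv2.imwrite("pics/s6.png",cv2.resize(p[90:200,230:350,::-1],None,fx=5,fy=5,interpolation=2))
E
```

```text
495 9 [163. 168. 232. 241. 257.] y [137. 143. 150.]
505 99 [160. 171. 214. 240. 260.] y [107. 141. 163.]
515 93 [158. 176. 193. 219. 255.] y [105. 141. 149.]
525 86 [155. 176. 199. 240. 260.] y [103. 139. 153.]
535 27 [150. 154. 157. 241. 259.] y [135. 148. 159.]
545 16 [146. 150. 152. 153. 154.] y [146. 151. 158.]
555 17 [142. 145. 149. 150. 153.] y [147. 151. 157.]
565 16 [142. 145. 146. 147. 150.] y [145. 150. 156.]
575 5 [142. 143. 143. 144. 145.] y [149. 153. 155.]
595 12 [142. 143. 143. 144. 145.] y [139. 158. 163.]
```

View pics/s6.png

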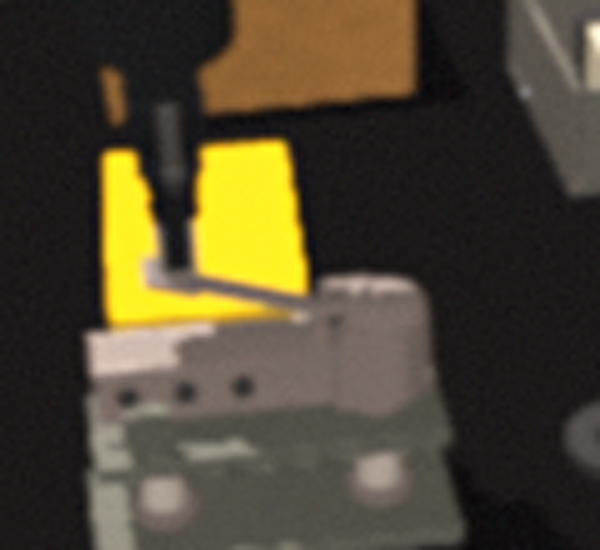

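The lever is swinging down under the closed fingertips, with its pad at z≈166. I'll keep pressing.

```bash
j(){ egrep 'pos|wrist'; }
python3 -m jog '[[0.002,0,0.005,0,0,0,1],[0.001,0,0.005,0,0,0,1],[0,0,0,0,0,0,1]]' |j
python3 -m jog '[[0.002,0,0.005,0,0,0,1],[0.001,0,0.004,0,0,0,1],[0,0,0,0,0,0,1]]' |j
python3 -m jog '[[0.001,0,0.004,0,0,0,1],[0,0,0,0,0,0,1]]' |j
python3 -m jog '[[0.0005,0,0.003,0,0,0,1],[0,0,0,0,0,0,1]]' |j
```

```text
tool_pos: [511.8, 155.5, 120.7]
wrist_force: [-0.3, -0.6, -0.0]
tool_pos: [509.2, 155.6, 112.0]
wrist_force: [0.3, 0.0, 0.9]
tool_pos: [508.1, 155.7, 108.0]
wrist_force: [0.9, -0.5, 1.3]
tool_pos: [507.6, 155.7, 105.1]
wrist_force: [1.2, 0.0, 0.8]
```

```bash
j(){ egrep 'pos|wrist'; }
python3 -m jog '[[0,0,0.003,0,0,0,1],[0,0,0,0,0,0,1]]' |j
python3 -m jog '[[0,0,0.002,0,0,0,1],[0,0,0,0,0,0,1]]' |j
python3 -m jog '[[0,0,0.002,0,0,0,1]]' |j
python3 -m jog '[[0,0,0.001,0,0,0,1]]' |j
python3 - <<'E'
from h import *
p,d=arm.camera("side");P,uv=cloud("side",d,(235,90,330,190))
q=P[(P[:,1]>100)&(P[:,1]<200)&(P[:,2]>110)&(P[:,2]<260)]
for x in range(470,600,10):
    r=q[(q[:,0]>=x)&(q[:,0]<x+10)]
    if len(r): print(x+5,len(r),np.percentile(r[:,2],[0,25,50,75,100]).round(0),"y",np.percentile(r[:,1],[5,50,95]).round(0))
E
```

```text
tool_pos: [507.4, 155.7, 102.0]
wrist_force: [0.2, -0.9, 0.1]
tool_pos: [507.4, 155.7, 100.0]
wrist_force: [-1.0, -0.4, 0.6]
tool_pos: [507.5, 155.6, 98.7]
wrist_force: [-5.7, -2.1, 20.5]
tool_pos: [507.5, 155.6, 98.6]
wrist_force: [-6.5, -2.7, 22.5]
475 39 [111. 117. 119. 119. 122.] y [139. 152. 171.]
485 46 [110. 118. 119. 120. 242.] y [137. 147. 171.]
495 149 [110. 133. 204. 233. 258.] y [114. 139. 163.]
505 170 [110. 138. 185. 235. 259.] y [104. 126. 149.]
515 150 [110. 134. 169. 233. 259.] y [105. 135. 150.]
525 96 [111. 120. 193. 229. 242.] y [134. 140. 161.]
535 51 [110. 118. 120. 132. 136.] y [135. 149. 159.]
545 47 [112. 118. 120. 130. 136.] y [135. 149. 160.]
555 47 [112. 118. 120. 131. 135.] y [135. 148. 159.]
565 49 [110. 117. 119. 132. 136.] y [135. 146. 159.]
575 47 [111. 119. 120. 133. 136.] y [134. 146. 158.]
585 40 [112. 116. 122. 133. 144.] y [133. 145. 163.]
595 79 [110. 120. 131. 139. 144.] y [125. 138. 161.]
```

The lever reached a hard stop at 22 N and lies level at z≈133. I'll retract and verify.

```bash
j(){ egrep 'clock|pos|wrist'; }
python3 -m jog '[[0,0,0,0,0,0,1],[0,0,-0.003,0,0,0,1],[0,0,-0.02,0,0,0,1],[0,0,-0.04,0,0,0,1],[0,0,-0.05,0,0,0,1]]' |j
python3 -m jog '[[0,-0.05,-0.02,0,0,0,1],[0,-0.055,0,0,0,0,1],[0,-0.055,0,0,0,0,1],[0,-0.055,0,0,0,0,1],[0,-0.05,0,0,0,0,1]]' |j
python3 -m jog '[[0,0,0,0,0,0,1],[0,0,0,0,0,0,1]]' |j
python3 - <<'E'
from h import *
a=[]
for n,b,sz in(("top",(220,130,420,265),(592,400)),("side",(230,100,345,215),(200,200))):
    p,d=arm.camera(n)
    if n=="side":
        P,_=cloud("side",d,(235,100,330,190));P=P[(P[:,1]>100)&(P[:,1]<200)]
        for x in range(460,660,14):
            q=P[(P[:,0]>=x)&(P[:,0]<x+14)&(P[:,2]>112)]; c=q[q[:,2]<124];l=q[q[:,2]>=126]
            print(x+7,"channel",np.median(c[:,2]).round(1) if len(c)>4 else "-","lever/head",np.median(l[:,2]).round(1) if len(l)>4 else "-",q[:,2].max().round(0) if len(q) else "-")
    a.append(cv2.resize(p[b[1]:b[3],b[0]:b[2],::-1],sz,interpolation=2))
a[1]=cv2.copyMakeBorder(a[1],0,200,0,0,0); cv2.imwrite("pics/s7.png",np.hstack(a))
E
```

```text
clock: 29.75
tool_pos: [507.2, 155.6, 210.5]
wrist_force: [0.2, -0.6, 0.6]
clock: 30.38
tool_pos: [498.2, -111.1, 230.1]
wrist_force: [0.8, 1.0, 0.3]
clock: 30.62
tool_pos: [498.6, -108.3, 230.0]
wrist_force: [0.1, 1.3, -0.3]
467 channel 119.3 lever/head - 121.0
481 channel 118.7 lever/head - 122.0
495 channel 118.6 lever/head 133.0 136.0
509 channel - lever/head - -
523 channel - lever/head - -
537 channel 117.4 lever/head 133.0 135.0
551 channel 118.8 lever/head 132.5 137.0
565 channel 118.8 lever/head 133.2 136.0
579 channel 118.1 lever/head 133.6 136.0
593 channel 118.3 lever/head 135.3 145.0
607 channel 118.0 lever/head 136.3 145.0
621 channel 117.9 lever/head 136.4 141.0
635 channel 117.5 lever/head 135.0 141.0
649 channel - lever/head 132.0 134.0
663 channel - lever/head - -
```

View pics/s7.png

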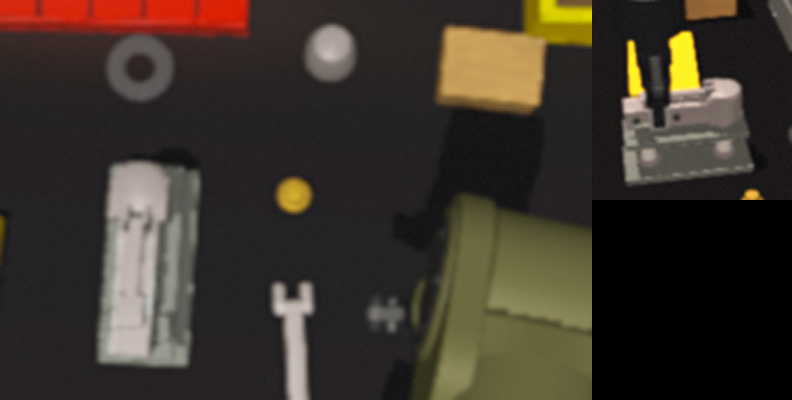

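The coupler is hitched and level, and the lever lies flat along the channel at z≈133. The other goods are in place and the arm is clear, so I'm handing in.

```bash
python3 -c "
from cell import arm
print(arm.close_job())"
```

```text
the job is handed in; nothing more can be done
None
```

The job is handed in: the coupler is fully home on the ball and level, with the lever shut to its stop and the other goods seen in the last picture untouched; before that, two grasps slipped off the head because the fingertips sat about 37 mm above the reported TCP, and the coupler did not measurably move.

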